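# Tray home, chute gate latched half open

### The arm

A 6-joint arm with a two-finger parallel gripper is mounted at the origin on the work surface. World frame = base frame: x ahead of the robot, y to its left, z up, the work surface at z = 0. Lengths are in m, angles in rad, forces in N, time in s.
With the tool pointing down it reaches from about 0.425 to 0.925 m from the base axis. Payload 12.5 kg.
Tool frame: the origin (TCP) lies midway between the tips of the shut fingers; the grasp point (between the pads) lies 19 mm behind it (r.pinch_z is the distance from the TCP to the grasp point, in m); z points along the fingers, y is the line along which they close (so a half turn about z gives the same grasp; the last joint's range is limited). The gripper opens to 85 mm and grips with 20 to 120 N. Pads are 22 mm wide; open, the fingers measure 114 mm over their backs; the gripper's body (76 mm by 85 mm) begins 54 mm behind the grasp point. The pads swing forward as they close: fully open they stand 13 mm farther back than shut.
Start: joints at [-1.33, 0.491, 1.559, -0, 1.092, -0.106], TCP at [0.212, -0.588, 0.231] pointing down, gripper open.
Joint ranges: [-3.1, 3.1], [-0.84, 2.19], [0.05, 2.79], [-1.13, 4.28], [0.06, 2.93], [-2.69, 2.69]. Speed limits (rad/s): [2.22, 2.22, 2.79, 3.14, 3.14, 3.14].

### API

Orientations are given as [roll, pitch, yaw] about the fixed x, y, z axes, in that order (R = Rz(yaw) Ry(pitch) Rx(roll)).
In Python, from workcell import r gives the robot as it stands.
- The arm moves only by the shell command python3 -m creep 'ROWS' [OPENING]. ROWS is a JSON object of lists of equal length, an entry for each row: "xyz": the shift along the tool's x, y, z in m, a list of three; "roll": the turn about the tool's z in degrees. A call has 1 to 12 rows; each row is the pose to reach, as a shift and turn from the pose commanded when the call began, along the tool's axes at that moment; what a row does not reach only later rows make up. A row lasts 1/10 s, in which the tool goes at most 50 mm and 8.59 degrees, less where a joint would pass 70% of its speed; a pose out of reach is approached as far as the arm can. A call with a gripper value outside its range is refused whole. OPENING is the closure, from -1 (fully open) to 1 (shut), set as the call begins (- or left out, the last holds). The fingers move at their own pace and stop on an object; the grip force is fixed at half the most. Time passes only in rows, so rows that repeat a pose let the fingers close. It gives the time, the measured TCP pose, the force, the opening and the grip force at its end, in the units of the state.
- r.get_obs(): the state, without advancing time (a new reading comes with each control period).
- r.grab_frame(name): name is "side" or "top" or "wrist"; returns the picture (480x640x3 uint8, blue, green, red); there is no depth.
- r.get_calibration(name): a dict with "camera_matrix" (3x3 intrinsics, pixels), "xyz" and "attitude" of the camera in the world. Camera axes: x right, y up, looking along -z (the intrinsics and any distortion apply to the point x, -y, -z); pixel columns grow to the right and rows downward; lengths in m; the calibration is good to about 2 mm. A picture is of the moment at which its call begins: read the wrist's pose just before it. get_calibration takes no time and is no camera call; for the wrist camera it gives the pose at the moment of the call.
- r.finish_job(): hands the job in; it is judged then, once.
The state is a dict: "clock": time; "joint_positions": joint angles; "qd": joint speeds; "effort": joint torques, N m; "eef_pos": TCP position; "tcp_rot": TCP orientation; "contact_force": force on the tool from outside, world axes, zero at the start; "moment": the same for the moment, N m; "grip_width": finger opening in m; "grasp_force": force on a finger pad.
Only numpy, scipy, OpenCV 4.12 (cv2) and the standard library are available. Lean on these libraries where they do the work, as an engineer would, in place of code of your own. Each camera call takes 0.05 s, during which the arm holds its last target. There are 200 camera calls.

### The job

Push the grey tray along its runner until it is fully home against the stop under the chute. Then push the chute's orange-paddled gate slide all the way in and let it go, so that its spring brings it back onto the stop latch at the half-open position. Use fingertip pushes only: do not lift the tray, do not open the gate before the tray is home, and leave the other things on the counter where they are.

Things in the scene. Friction and masses are not known exactly. Their poses are not given: they have to be found in the camera images.
- station: Fixed steel chute station. Origin on the counter (z = 0) under the middle of the gate. Its +x, horizontal, is the push direction of tray and gate (to the wall on the robot's right); +y across, +z up. Fences 20 mm high, inner faces at y = -74 and +74 mm, x -300 to 100, guide the tray. Side plates at y = -83 and +83, 112 mm high, x -80 to 110, carry the gate rails.
- chute_lip (a point): Lower end of the steel chute: middle of its floor's edge, at station x = 68 mm, 119 mm high. From there the trough (94 mm wide, sides 45 mm) climbs along station +x at 20 degrees to the wall.
- tray_stop (a point): Foot of the near face of the cross wall (85 mm high) that stops the tray, at station x = 82 mm, y = 0, z = 0.
- latch_tip (a point): Free end of the red latch arm, 122 mm high on the +y gate rail (arm from station x -40, y 64 to x 15, y 42 mm). It is sprung and works by itself, needing no touch: the slide's dark pin pushes it aside on the way in, then it snaps behind the pin.
- tray: Loose open grey plastic tray, 240 (its x) by 140 by 50 mm high, walls 4 mm, about 0.3 kg, empty. It stands on the counter between the fences, 4 mm play each side, its x along station x. Origin: centre of its underside; the end wall to push is 120 mm from it towards station -x. Home: origin at station x = -38 mm; it starts 60 to 110 mm short of that. Sliding it takes 1 to 5 N.
- gate (a joint): Travel of the brass gate slide (100 mm wide), m, along station +x: 0 closed (sprung rest), 0.07 fully in (hard stop), about 0.035 latched half open. Spring 3 N at 0, 9.5 N at 0.07; the latch adds up to 3 N on the way in. Pushed past about 0.036 (best all the way in) and let go, it springs back and stays on the latch at mid travel; let go earlier, it returns to 0.
- paddle (a point): Centre of the near face of the gate's upright orange paddle, the face to push in station +x. The paddle is 60 mm wide (station y), 4 mm thick and rises from 108 to 165 mm above the counter; this point is 140 mm up, at station x = -63 mm + gate travel, y = 0. The side it is pushed from is free above the tray.
- frame: Bystander: blue racquet frame head, an oval hoop 272 by 352 mm with a short throat, 22 mm thick, lying flat; origin under the hoop's centre.
- mug: Bystander: green ceramic mug of grommet pegs, 78 mm across, 88 mm high (pegs to 120 mm), handle to its +y; origin at the centre of its underside.
- clamp: Bystander: steel starting clamp, 140 mm long along its x, 50 mm wide, 36 mm high; origin on the counter under its middle.
- plier: Bystander: nickel-plated flat-nose plier lying flat, 155 mm long along its x, 56 mm wide, 13 mm high; origin under its middle.
- awl: Bystander: screwdriver-like awl, 170 mm long along its x; origin under its middle.
- spool: Bystander: yellow spool, 90 mm across, 33 mm high; origin at the centre of its underside.
- jar: Bystander: small jar, 60 mm across, 70 mm high; origin at the centre of its underside.

How it is judged:
On the way, in this order (a step that is already met when the one before it is completed fails the run):
1. the tray is home against the stop (within 6 mm) (x of tray in the frame of station above -0.044 m), for 0.2 s.
2. the gate slide is pushed right in (55 mm or more of its 70 mm) (value of joint gate above 0.055 m), for 0.05 s.
At the end, for the whole second after the job is handed in: The tray stands flat and still on the counter, home within 7 mm of its stop, and the gate slide, let go, rests on its latch at 30 to 39 mm of travel (x of tray in the frame of station above -0.045 m and value of joint gate between 0.03 and 0.039 m and velocity of joint gate between -0.01 and 0.01 m/s and height (world z) of tray below 0.005 m and linear speed of tray below 0.02 m/s); the robot touches nothing.
It fails at once if the gate is opened (20 mm or more) before the tray is home (within 10 mm) (value of joint gate above 0.02 m and not (x of tray in the frame of station above -0.048 m)).
It fails at once if the tray is lifted more than 12 mm or tipped more than 9 degrees (height (world z) of tray above 0.012 m or angle between tray's own z axis and vertical above 0.15 rad).
It fails at once if a bystander is moved more than 20 mm (distance of any of frame, mug, clamp, plier, awl, spool, jar from where it was at the start of the episode above 0.02 m).
It also fails if it takes over 48 s, if anything falls off the work surface, if the arm or the gripper's body presses on something with over 40 N, if the wrist force passes 120 N, or if a joint passes its speed limit or range.

## Working session

There is one attempt and no reset: what is moved stays moved. The work goes in short steps, Python scripts to look and compute and a shell command to move; the robot and the scene stay as the last step left them, time stands still between calls to the robot, and variables do not carry over. Pictures are saved under pics/ and viewed, at most 10 in all, crops included, and the job is handed in when it is done.

```bash
mkdir -p pics; python3 - <<'E'
from workcell import r
import cv2
o=r.get_obs();print(o)
for n in("top","side"):
    cv2.imwrite(f"pics/{n}0.png",r.grab_frame(n));c=r.get_calibration(n);print(n,c)
E
```

```text
{'clock': 0.0, 'joint_positions': array([-1.32958860e+00,  4.91583321e-01,  1.55946433e+00, -1.94055707e-05,
        1.09169719e+00, -1.05612219e-01]), 'qd': array([-0.00128521, -0.00172113, -0.00021677,  0.00059402,  0.00166856,
        0.00142651]), 'effort': array([-1.50569595e-04, -6.18441510e+01, -2.61581808e+01, -1.19042520e-04,
        4.13056434e-03, -5.70125485e-05]), 'eef_pos': array([ 0.2123974 , -0.58755667,  0.23070785]), 'tcp_rot': array([-3.14044507e+00, -1.04344696e-04,  3.46828842e-01]), 'contact_force': array([-0.21040409, -0.62471715,  0.3992139 ]), 'moment': array([0.00793828, 0.00207847, 0.01117042]), 'grasp_force': 0.0, 'grip_width': 0.08568459096588878}
top {'camera_matrix': array([[556.32225887,   0.        , 319.12736708],
       [  0.        , 556.32225887, 234.24012741],
       [  0.        ,   0.        ,   1.        ]]), 'xyz': array([0.43285705, 0.10117851, 1.37913501]), 'attitude': array([ 0.1326652 , -0.02684233, -1.59568828])}
side {'camera_matrix': array([[598.3078638 ,   0.        , 324.03342342],
       [  0.        , 598.3078638 , 238.3456864 ],
       [  0.        ,   0.        ,   1.        ]]), 'xyz': array([0.77875935, 1.09453301, 1.02654155]), 'attitude': array([0.84533719, 0.00502881, 2.94448775])}
```

View pics/top0.png

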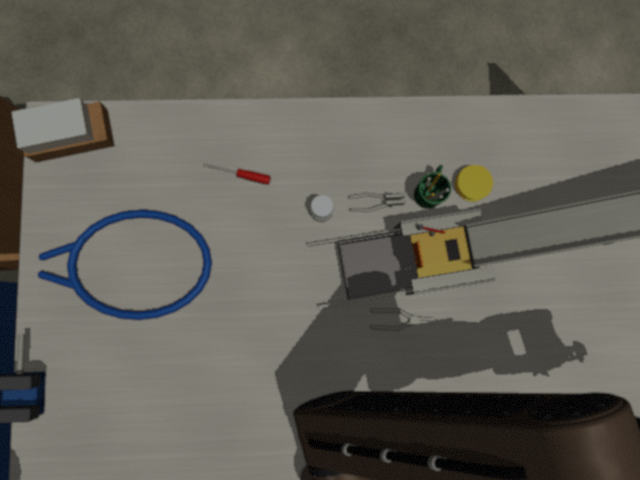

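View pics/side0.png

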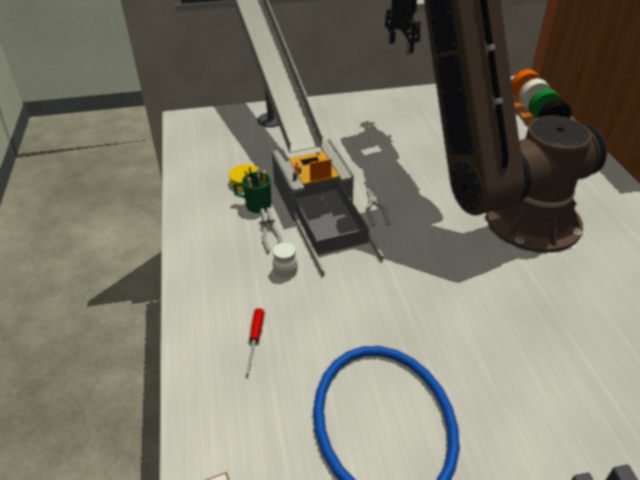

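The top view shows the tray's end wall at about x=336–347, rows 240–299. The paddle is a dark orange strip near (418,254), and the fence ends are near (307,244) and (318,304). Station +x points right in the image. Next I'll zoom in for accuracy.

```bash
cat > h.py <<'E'
from workcell import r
import numpy as np, cv2
from scipy.spatial.transform import Rotation as R
def cam(n):
    c=r.get_calibration(n); return c['camera_matrix'],np.array(c['xyz']),R.from_euler('xyz',c['attitude']).as_matrix()
def ray(n,uv,z):
    K,t,A=cam(n); d=np.linalg.inv(K)@[uv[0],uv[1],1]; d=A@(d*[1,-1,-1]); return t+d*(z-t[2])/d[2]
def proj(n,p):
    K,t,A=cam(n); q=K@((A.T@(np.array(p)-t))*[1,-1,-1]); return q[:2]/q[2]
E
python3 - <<'E'
from h import *
for n,u,z in [("top",(336,240),.05),("top",(347,299),.05),("top",(307,244),.02),("top",(318,304),.02),("top",(481,211),.112),("top",(494,279),.112),("top",(418,254),.165),("side",(321,250),.05),("side",(367,236),.05),("side",(322,272),.02),("side",(380,257),.02)]:
    print(n,u,ray(n,u,z).round(4))
im=cv2.imread('pics/top0.png')[190:320,290:510]; a=cv2.resize(im,None,fx=3.6,fy=3.6,interpolation=cv2.INTER_CUBIC)
cv2.imwrite('pics/topz.png',a)
im=cv2.imread('pics/side0.png')[130:290,230:400]; cv2.imwrite('pics/sidez.png',cv2.resize(im,None,fx=3.6,fy=3.6,interpolation=cv2.INTER_CUBIC))
E
```

```text
top (336, 240) [0.5945 0.0208 0.05  ]
top (347, 299) [ 0.4527 -0.0013  0.05  ]
top (307, 244) [0.5898 0.0906 0.02  ]
top (318, 304) [0.4428 0.0672 0.02  ]
top (481, 211) [ 0.6477 -0.3156  0.112 ]
top (494, 279) [ 0.489  -0.3356  0.112 ]
top (418, 254) [ 0.5455 -0.1522  0.165 ]
side (321, 250) [0.5834 0.0536 0.05  ]
side (367, 236) [0.4623 0.0265 0.05  ]
side (322, 272) [0.5899 0.0981 0.02  ]
side (380, 257) [0.4407 0.0755 0.02  ]
```

View pics/topz.png

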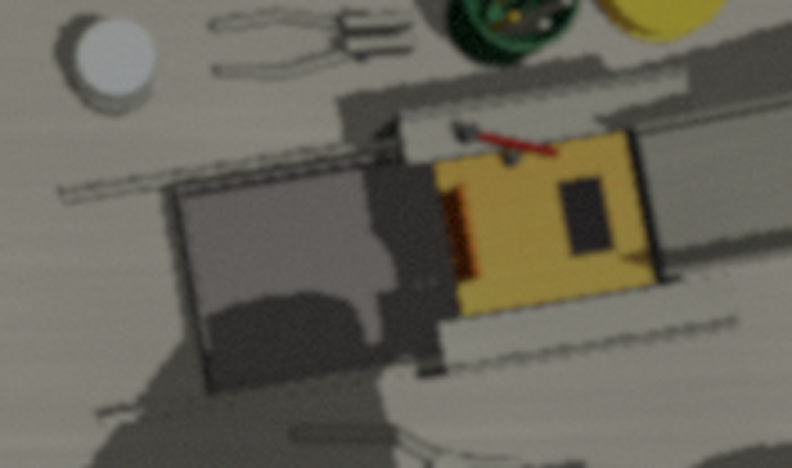

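View pics/sidez.png

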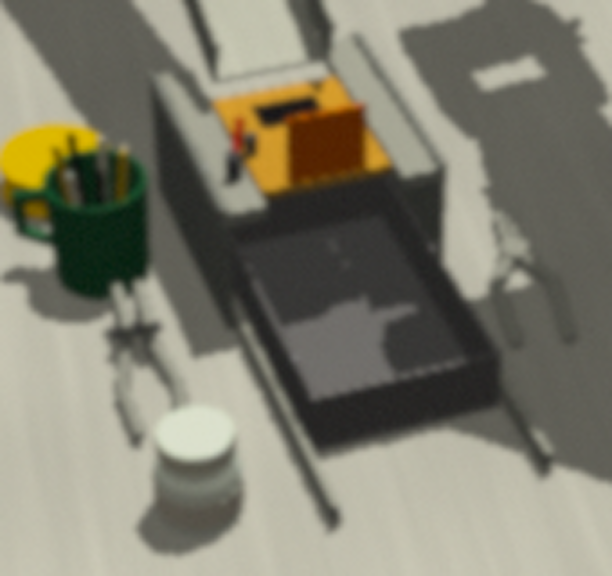

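```bash
python3 - <<'E'
from h import *
from itertools import product
def two(ut,us):
    # triangulate
    P=[]
    for n,u in(("top",ut),("side",us)):
        K,t,A=cam(n); P.append(K@np.diag([1,-1,-1])@np.c_[A.T,-A.T@t])
    X=cv2.triangulatePoints(P[0],P[1],np.float64(ut),np.float64(us)).ravel(); return (X[:3]/X[3])
for nm,t,s,z in [("trayL",(337.8,241.9),(316.7,242),.05),("trayR",(348.1,298.9),(368.9,228),.05),("fL",(307.2,243.6),(322.5,273.9),.02),("fR",(317.8,304.4),(381.7,258.6),.02),("padL",(418.6,242),(310,163.6),.165),("padR",(422.5,267.2),(330.8,158.9),.165)]:
    print(nm,two(t,s).round(4),ray("top",t,z).round(4),ray("side",s,z).round(4))
E
```

```text
trayL [0.5886 0.0168 0.0448] [0.5898 0.0166 0.05  ] [0.5881 0.0232 0.05  ]
trayR [ 0.4512 -0.0034  0.0492] [ 0.4528 -0.0039  0.05  ] [ 0.4501 -0.002   0.05  ]
fL [0.5897 0.0908 0.0069] [0.5907 0.0901 0.02  ] [0.5899 0.1046 0.02  ]
fR [0.4378 0.0689 0.0084] [0.4418 0.0677 0.02  ] [0.4382 0.0819 0.02  ]
padL [ 0.5714 -0.1557  0.1583] [ 0.5721 -0.1548  0.165 ] [ 0.5717 -0.1454  0.165 ]
padR [ 0.5156 -0.1612  0.1612] [ 0.5162 -0.1607  0.165 ] [ 0.516  -0.1553  0.165 ]
```

```bash
python3 -m creep '{"xyz":[[0.031,-0.025,0],[0.062,-0.05,0],[0.093,-0.074,0],[0.124,-0.099,0],[0.155,-0.124,0],[0.186,-0.148,0],[0.217,-0.173,0],[0.248,-0.198,0],[0.279,-0.222,0],[0.31,-0.247,0],[0.31,-0.247,0],[0.31,-0.247,0]],"roll":[-7.8,-15.6,-23.4,-31.2,-39,-46.8,-54.6,-62.4,-70.2,-78,-78,-78]}' 1
```

```text
clock: 1.3
eef_pos: [0.4203, -0.2496, 0.2312]
tcp_rot: [-3.141, 0.0, 1.709]
contact_force: [-0.0, 0.1, 0.5]
grip_width: 0.0002
grasp_force: 0.0
```

```bash
python3 -m creep '{"xyz":[[0.03,0.014,0],[0.065,0.03,0],[0.1,0.047,0],[0.135,0.064,0],[0.17,0.081,0],[0.205,0.098,0],[0.24,0.114,0],[0.27,0.129,0],[0.29,0.138,0],[0.29,0.138,0.03],[0.29,0.138,0.075],[0.29,0.138,0.11]],"roll":[0,0,0,0,0,0,0,0,0,0,0,0]}'; python3 - <<'E'
from h import *
cv2.imwrite('pics/top1.png',r.grab_frame('top')[120:360,200:560]);im=r.grab_frame('side')[130:330,230:430]
cv2.imwrite('pics/side1.png',cv2.resize(im,None,fx=2.8,fy=2.8))
E
```

```text
clock: 2.5
eef_pos: [0.5168, 0.0549, 0.1195]
tcp_rot: [-3.141, 0.0, 1.706]
contact_force: [0.6, 0.5, -0.7]
grip_width: -0.0004
grasp_force: 0.0
```

View pics/side1.png

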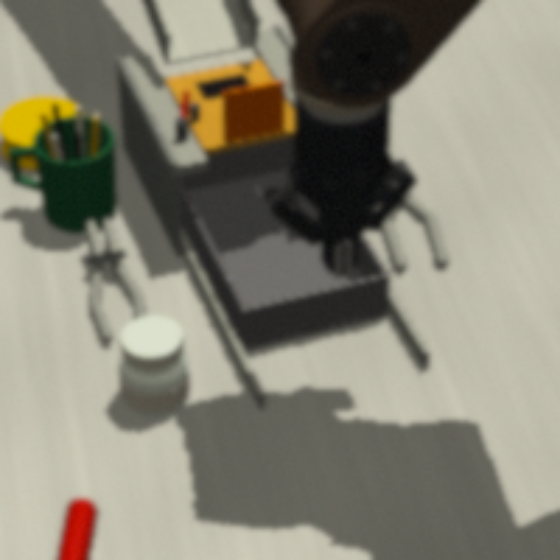

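The fingertips appear at side-view pixel (353,226), above the tray's end wall in the image. That could be parallax, so I'll check with a projection.

```bash
python3 - <<'E'
from h import *
p=r.get_obs()['eef_pos'];print(proj('side',p),proj('top',p),proj('side',[p[0],p[1],.02]))
E
```

```text
[349.28984241 225.14788487] [323.73680805 271.3006447 ] [348.37516557 255.5127411 ]
```

View pics/top1.png

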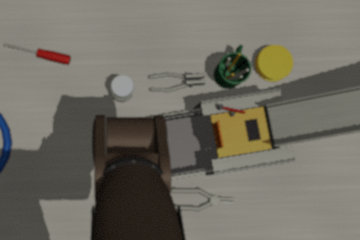

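The picture matches the projection, so the fingertips are about 38 mm short of the end wall. Next I lower them and push along tool -x.

```bash
python3 -m creep '{"xyz":[[0,0,0.04],[0,0,0.08],[0,0,0.097],[0,0,0.097],[-0.01,0,0.097],[-0.02,0,0.097],[-0.028,0,0.097],[-0.034,0,0.097],[-0.04,0,0.097],[-0.046,0,0.097],[-0.052,0,0.097],[-0.058,0,0.097]],"roll":[0,0,0,0,0,0,0,0,0,0,0,0]}'
```

```text
clock: 3.8
eef_pos: [0.525, -0.0017, 0.0243]
tcp_rot: [-3.142, 0.0, 1.708]
contact_force: [-0.9, 3.3, 1.5]
grip_width: 0.0002
grasp_force: 1.7
```

```bash
python3 -m creep '{"xyz":[[-0.006,0,0],[-0.012,0,0],[-0.018,0,0],[-0.024,0,0],[-0.03,0,0],[-0.035,0,0],[-0.039,0,0],[-0.042,0,0],[-0.044,0,0],[-0.044,0,0]],"roll":[0,0,0,0,0,0,0,0,0,0]}'; python3 -m creep '{"xyz":[[-0.002,0,0],[-0.004,0,0],[-0.006,0,0],[-0.006,0,0]],"roll":[0,0,0,0]}'
```

```text
clock: 4.8
eef_pos: [0.5311, -0.0454, 0.0242]
tcp_rot: [3.141, 0.0, 1.708]
contact_force: [0.5, -0.3, -1.0]
grip_width: 0.0002
grasp_force: 0.0
clock: 5.2
eef_pos: [0.5306, -0.0496, 0.0242]
tcp_rot: [-3.139, -0.002, 1.708]
contact_force: [-3.6, 14.4, 6.4]
grip_width: -0.0002
grasp_force: 7.4
```

```bash
python3 -m creep '{"xyz":[[-0.001,0,0],[-0.002,0,0],[-0.002,0,0],[-0.002,0,0]],"roll":[0,0,0,0]}'; python3 -m creep '{"xyz":[[0.01,0,0],[0.03,0,0],[0.05,0,0],[0.05,0,0],[0.05,0,-0.04],[0.05,0,-0.08],[0.05,0,-0.11],[0.05,0,-0.11]],"roll":[0,0,0,0,0,0,0,0]}'
```

```text
clock: 5.6
eef_pos: [0.5301, -0.0499, 0.0242]
tcp_rot: [-3.138, -0.004, 1.708]
contact_force: [-4.0, 29.9, 9.3]
grip_width: -0.0003
grasp_force: 15.5
clock: 6.4
eef_pos: [0.5271, -0.0044, 0.138]
tcp_rot: [3.135, 0.002, 1.708]
contact_force: [0.4, 0.0, -1.0]
grip_width: 0.0
grasp_force: 0.0
```

```bash
python3 - <<'E'
from h import *
im=r.grab_frame('side')[130:290,230:430]
cv2.imwrite('pics/side2.png',cv2.resize(im,None,fx=3.6,fy=3.6,interpolation=cv2.INTER_CUBIC))
d=np.array([.139,-.990,0]);y=np.array([.99,.139,0]);o=np.array([.555,-.218,0])
for s in(.07,-.07): 
  p=o-.158*d+s*y;p[2]=.05;q=proj('side',p);print(p.round(3),q,(q-[230,130])*3.6)
E
```

```text
[ 0.602 -0.052  0.05 ] [305.63816015 223.35141317] [272.29737653 336.06508742]
[ 0.464 -0.071  0.05 ] [357.06324455 211.64507171] [457.42768038 293.92225814]
```

View pics/side2.png

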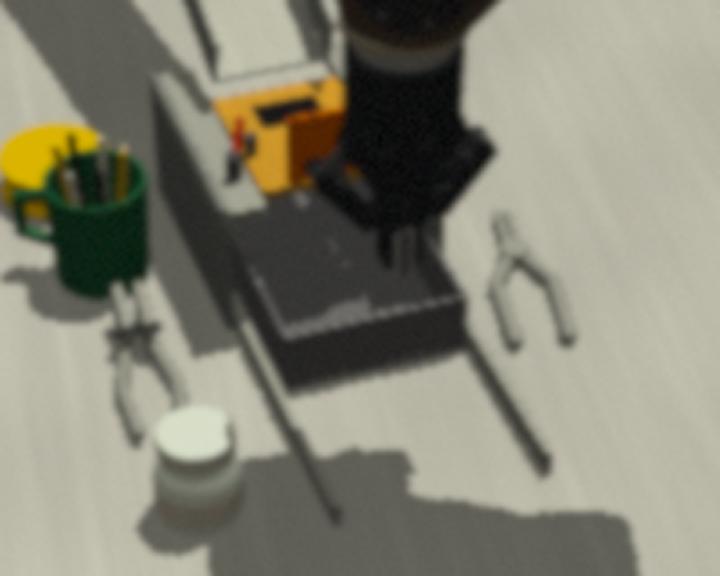

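The tray's end corners are at crop pixels (287,338) and (465,300), close to the predicted home position. It also stalled rigidly at 30 N, so it is home. Now the paddle.

```bash
python3 -m creep '{"xyz":[[-0.02,0,0.01],[-0.05,0,0.01],[-0.08,0,0.01],[-0.105,0,0.01],[-0.12,0,0.01],[-0.13,0,0.01],[-0.14,0,0.01],[-0.148,0,0.01],[-0.155,0,0.01],[-0.155,0,0.01]],"roll":[0,0,0,0,0,0,0,0,0,0]}'
```

```text
clock: 7.45
eef_pos: [0.5463, -0.1567, 0.124]
tcp_rot: [-3.141, -0.001, 1.708]
contact_force: [-0.8, 3.9, -0.5]
grip_width: 0.0003
grasp_force: 0.0
```

```bash
python3 -m creep '{"xyz":[[-0.008,0,0],[-0.016,0,0],[-0.024,0,0],[-0.032,0,0],[-0.038,0,0],[-0.043,0,0],[-0.047,0,0],[-0.05,0,0],[-0.052,0,0],[-0.052,0,0]],"roll":[0,0,0,0,0,0,0,0,0,0]}'; python3 -m creep '{"xyz":[[-0.002,0,0],[-0.004,0,0],[-0.005,0,0],[-0.006,0,0],[-0.006,0,0]],"roll":[0,0,0,0,0]}'
```

```text
clock: 8.45
eef_pos: [0.5533, -0.207, 0.124]
tcp_rot: [-3.141, -0.002, 1.709]
contact_force: [-0.5, 8.4, -0.2]
grip_width: -0.0
grasp_force: 0.0
clock: 8.95
eef_pos: [0.554, -0.212, 0.124]
tcp_rot: [-3.14, -0.003, 1.709]
contact_force: [0.5, 12.6, 0.0]
grip_width: 0.0002
grasp_force: 0.0
```

```bash
python3 -m creep '{"xyz":[[-0.001,0,0],[-0.0015,0,0],[-0.0015,0,0]],"roll":[0,0,0]}'; python3 -m creep '{"xyz":[[0.005,0,0],[0.012,0,0],[0.02,0,0],[0.028,0,0],[0.036,0,0],[0.045,0,0],[0.06,0,0],[0.08,0,0],[0.11,0,-0.01],[0.14,0,-0.03],[0.16,0,-0.06],[0.16,0,-0.06]],"roll":[0,0,0,0,0,0,0,0,0,0,0,0]}';python3 -m creep '{"xyz":[[0.04,0,-0.03],[0.08,0,-0.06],[0.12,0,-0.06],[0.12,0,-0.06],[0.12,0,-0.06]],"roll":[0,0,0,0,0]}'; python3 - <<'E'
from h import *
im=r.grab_frame('top')[190:320,290:510]; cv2.imwrite('pics/top3.png',cv2.resize(im,None,fx=3.6,fy=3.6,interpolation=cv2.INTER_CUBIC))
E
```

```text
clock: 9.25
eef_pos: [0.554, -0.2122, 0.124]
tcp_rot: [-3.139, -0.005, 1.709]
contact_force: [-0.3, 23.2, 3.3]
grip_width: -0.0002
grasp_force: 0.0
clock: 10.45
eef_pos: [0.5336, -0.0552, 0.1877]
tcp_rot: [3.136, 0.002, 1.711]
contact_force: [-0.0, -0.9, -0.3]
grip_width: 0.0
grasp_force: 0.0
clock: 10.95
eef_pos: [0.5161, 0.062, 0.244]
tcp_rot: [3.141, 0.0, 1.71]
contact_force: [0.3, -0.7, 0.2]
grip_width: 0.0002
grasp_force: 0.0
```

View pics/top3.png

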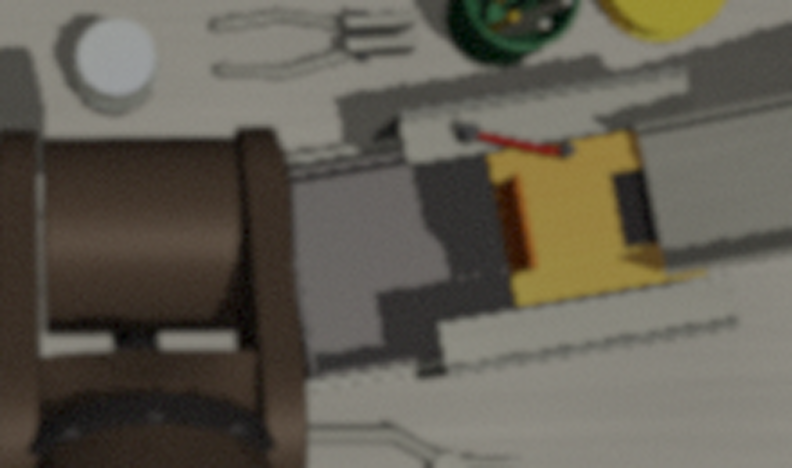

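The paddle has moved from x≈463 to x≈517 in the crop, about 33 mm, and the pin sits behind the red latch tip at (565,150). The gate is latched half open, so I'm handing in.

```bash
python3 -c "
from workcell import r
print(r.finish_job())"
```

```text
the job is handed in; nothing more can be done
None
```

The job is handed in: the tray was pushed until it stalled at about 30 N on its stop, and the gate was pushed fully in and sprang back about 33 mm open, onto its latch; no verdict was returned.

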